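Dispense one ball bearing and nudge it into the tray

TASK

Press the black plunger knob of the bearing dispenser fully down once and let it come back up, so that a single ball bearing is pushed out of the foot of the magazine onto the bench. Then, with the fingertips, slide that bearing along the bench, without lifting it or tipping it over, until it lies wholly inside one of the two open pockets of the low black H-shaped tray beside the dispenser. Leave the other bearings in the magazine and do not disturb the other things on the bench.

Things in the scene. Friction and masses are not known exactly. Their poses are not given: they have to be found in the camera images.
- dispenser: Bearing dispenser, fixed to the bench, 116 mm long (own x), 42 wide, 70 over its thin feet. Origin: on the bench, on the magazine's axis. Own +x points out of the outlet, z up. Magazine: upright square aluminium tube 44 high, open on top, no floor, holding a stack of four bearings. Behind it (x = -21 to -95 mm) a grey housing 50 high carries the plunger.
- magazine (a point): Point on the bench on the magazine's axis (the dispenser's origin). Bearings in the magazine stay within 2 mm of it.
- outlet (a point): Point on the bench where the dispensed bearing's centre comes to lie after a full press: 61 mm from the magazine's axis along the dispenser's +x, clear of the front face (x = +21 mm; opening 34 wide, 12.5 high at its foot) by some 24 mm. Inside, a blade driven by the plunger (2.6 mm per mm) slides the bottom bearing out; when it withdraws the next one drops.
- plunger_top (a point): Centre of the top face of the black plunger knob: a flat disc 36 mm across, 10 thick, on a vertical stem, 55 mm behind the magazine's axis (dispenser x = -55 mm). 95 mm above the bench when up; it moves down with the plunger.
- plunger (a joint): How far the plunger is pressed (m): 0 up, 0.026 fully down on its stop. A spring returns it. It takes about 4 N at first, 8 to 14 N at the bottom. Press smoothly (50 mm/s or less), or the bearing is thrown further out. A second press would eject a second bearing.
- bearing1: The bottom bearing, the one that is dispensed: steel ball bearing 32 mm across, 10 high, about 37 g, lying flat (solid: treat it as a disc). Origin: centre of its underside; z along its axis.
- bearing2: The second bearing from the bottom, the same size; it must stay in the magazine. Origin: centre of its underside.
- bearing3: The third bearing, the same.
- bearing4: The top bearing, the same.
- tray: Low black tray fixed left or right of the dispenser, H-shaped from above. Origin: centre, on the bench. Two rails along own y (106 mm long, inner faces x = +-45 mm) and a cross wall along x through the origin, all 6 thick, 14 high: two pockets 90 wide, 50 deep, mouths at y = +-53 mm. The one nearer the outlet faces it roughly. It has no floor: the bearing slides straight in along the bench.
- bin: Red open bin 100 x 70 x 40 with brass bits, fixed to the bench, on the other side of the dispenser from the tray. Origin: centre of its underside.
- tape: Bystander, loose: roll of copper tape lying flat, 90 across, 18 high.
- cup: Bystander, loose: white cup, 76 across, 75 high.
- screwdriver: Bystander, loose: screwdriver lying on the bench.
- glue: Bystander, loose: small white glue bottle, 40 across, 85 high.
- pot: Bystander, loose: small clear pot with a black cap, 36 across, 40 high.
- wrench: Bystander, loose: wrench lying on the bench.
- tumbler: Bystander, loose: tall yellow tumbler, 86 across, 170 high.
- carton: Bystander, loose: open cardboard box, 120 x 90 x 50 mm.
There are look-alikes about, which are no part of the job. What is shaped like the dispenser but green or red is not meant.

How it is judged:
On the way, in this order (a step that is already met when the one before it is completed fails the run):
1. the plunger is pressed fully down (value of joint plunger above 0.021 m), for 0.02 s.
2. the plunger is back up and one bearing lies outside the magazine (value of joint plunger below 0.004 m and x of bearing1 in the frame of dispenser above 0.038 m), for 0.1 s.
3. the bearing is inside a pocket of the tray ((y of bearing1 in the frame of tray between 0.012 and 0.039 m or y of bearing1 in the frame of tray between -0.039 and -0.012 m) and x of bearing1 in the frame of tray between -0.032 and 0.032 m), for 0.2 s.
At the end, for the whole second after the job is handed in: The dispensed bearing lies flat and still on the bench wholly inside either pocket of the tray (its centre 12 to 39 mm from the tray's cross axis and within 32 mm of its long axis), the plunger is up (within 4 mm) and the other three bearings are in the magazine (within 6 mm of its axis) (all of step 3 and angle between bearing1's own z axis and vertical below 0.1 rad and height (world z) of bearing1 below 0.003 m and linear speed of bearing1 below 0.01 m/s and value of joint plunger below 0.004 m and horizontal distance between each of bearing2, bearing3, bearing4 and magazine below 0.006 m); the robot touches nothing.
It fails at once if the bearing is lifted off the bench (more than 8 mm) (height (world z) of bearing1 above 0.008 m).
It fails at once if the bearing is tipped over (more than 0.6 rad) (angle between bearing1's own z axis and vertical above 0.6 rad).
It fails at once if a second bearing is pushed or taken out of the magazine (more than 12 mm) (horizontal distance between any of bearing2, bearing3, bearing4 and magazine above 0.012 m or height (world z) of bearing2 above 0.025 m or height (world z) of bearing3 above 0.035 m or height (world z) of bearing4 above 0.045 m).
It fails at once if another thing on the bench is moved by more than 20 mm (distance of any of tape, cup, screwdriver, glue, pot, wrench, tumbler, carton from where it was at the start of the episode above 0.02 m).
It also fails if it takes over 48 s, if anything falls off the work surface, if the arm or the gripper's body presses on something with over 40 N, if the wrist force passes 120 N, or if a joint passes its speed limit or range.

ROBOT

A 6-joint arm with a two-finger parallel gripper is mounted at the origin on the work surface. World frame = base frame: x ahead of the robot, y to its left, z up, the work surface at z = 0. Lengths are in m, angles in rad, forces in N, time in s.
With the tool pointing down it reaches from about 0.375 to 0.75 m from the base axis. Payload 9 kg.
Tool frame: the origin (TCP) lies on the front face of the gripper's body, between the roots of the fingers; the fingertips stand 73 mm ahead of it and the grasp point (between the pads) lies robot.grip_depth ahead of it (robot.grip_depth is the distance from the TCP to the grasp point, in m); y points along the fingers, z is the direction in which the jaws open and shut, and the axes are right-handed (so a half turn about y gives the same grasp; the last joint's range is limited). The gripper opens to 85 mm and grips with 20 to 120 N. Pads are 22 mm wide; open, the fingers measure 114 mm over their backs; the gripper's body (76 mm by 85 mm) begins 54 mm behind the grasp point. The pads swing forward as they close: fully open they stand 13 mm farther back than shut.
Start: joints at [-1.56, 0.104, 0.097, 1.564, 0, 1.353], TCP at [0.136, -0.584, 0.304] pointing down, gripper open.
Joint ranges: [-2.99, 2.99], [-0.84, 1.86], [-1.1, 1.16], [-1.84, 2.11], [-1.51, 1.56], [-3.14, 3.14]. Speed limits (rad/s): [2.22, 2.22, 2.57, 3.14, 3.14, 3.14].

INTERFACE

Orientations are given as a rotation vector (axis times angle).
In Python, from cell import robot gives the robot as it stands.
- The arm moves only by the tool move_arm, never from a script. Its argument "series" is a list of rows, each an object of numbers: "tx", "ty", "tz": the shift along the tool's x, y, z in m; "roll": the turn about the tool's y in units of 6 degrees (1.0 is 6 degrees). In form: [{"tx": .., "ty": .., "tz": .., "roll": ..}, ...]. A call has 1 to 8 rows; each row is the pose to reach, as a shift and turn from the pose commanded when the call began, along the tool's axes at that moment; what a row does not reach only later rows make up. A row lasts 1/8 s, in which the tool goes at most 62.5 mm and 10.7 degrees, less where a joint would pass 70% of its speed; a pose out of reach is approached as far as the arm can. A call with a gripper value outside its range is refused whole. "gripper" is the closure, from 0 (fully open) to 1 (shut), set as the call begins (left out, the last holds). The fingers move at their own pace and stop on an object; "newtons" is the grip in N (left out, the last holds). Time passes only in rows, so rows that repeat a pose let the fingers close. It gives the time, the measured TCP pose, the force and the opening at its end, in the units of the state.
- robot.get_state(): the state, without advancing time (a new reading comes with each control period).
- robot.capture(name): name is "scene" or "side" or "wrist"; returns a dict with "pixels" (480x640x3 uint8, blue, green, red), "fx", "fy", "cx", "cy" (pixels), "xyz" and "rotation" of the camera in the world. Camera axes: x right, y down, z forward; pixel columns grow to the right and rows downward; lengths in m; the calibration is good to about 2 mm. A picture is of the moment at which its call begins. There is no depth.
- robot.hand_in(): hands the job in, once; it reports no verdict.
Trained networks look in the newest picture that a camera, given by its name, has taken for a name from the list of things; names that differ only in an ending like _2 or _b are one class to them, and where a whole thing is asked for, a point or a joint stands for the part that bears it (a point fixed in the world has none). Each returns a list of dicts, best first, with "p" (0 to 1); they miss things now and then, are a little off and sometimes report something else, mostly with a low value. They report only what shows in the picture. A call takes as long as a camera call. They do not tell look-alikes from the thing itself.
- robot.silhouettes(target, camera): "region" (480x640 bool, what is visible of it) and "extent" ([centre column, centre row, width, height] in pixels, round what is visible of it).
The state is a dict: "time": time; "joint_positions": joint angles; "joint_vel": joint speeds; "tau": joint torques, N m; "position": TCP position; "eef_rot": TCP orientation; "force": force on the tool from outside, world axes, zero at the start; "ft_torque": the same for the moment, N m; "opening": finger opening in m.
Only numpy, scipy, OpenCV 4.12 (cv2) and the standard library are available. Lean on these libraries where they do the work, as an engineer would, in place of code of your own. Each camera call takes 0.05 s, during which the arm holds its last target.

## Working session

There is one attempt and no reset: what is moved stays moved. The work goes in short steps, Python scripts to look and compute and a tool call to move; the robot and the scene stay as the last step left them, time stands still between calls to the robot, and variables do not carry over. Pictures are saved under pics/ and viewed, and the job is handed in when it is done.

Besides the shell and the picture viewer there is one more tool, called after "Emit:" as name(argument=value, ...), one argument or row to a line, values as JSON. move_arm: Moves the arm, as the interface text tells. Its arguments: {"type":"object","properties":{"series":{"type":"array"},"gripper":{"type":"number"},"newtons":{"type":"number"}},"required":["series"]}

```bash
ls; mkdir -p pics; python3 - <<'E'
from cell import robot
import cv2,numpy as np
print(robot.get_state()); print(robot.grip_depth)
for n in ["scene","side","wrist"]:
    c=robot.capture(n); cv2.imwrite(f"pics/{n}0.png",c["pixels"]); print(n,{k:np.round(v,4).tolist() for k,v in c.items() if k!="pixels"})
E
```

```text
pics
{'time': 0.0, 'joint_positions': array([-1.55969018e+00,  1.04683298e-01,  9.64436983e-02,  1.56388044e+00,
        3.93328737e-05,  1.35311357e+00]), 'joint_vel': array([ 0.00056275,  0.00034711,  0.00097042,  0.0004831 , -0.00031643,
        0.00078726]), 'tau': array([-1.92104940e-04, -5.56927443e+01,  5.03651941e+01,  1.64956204e-02,
       -3.21016278e-04, -2.93238436e-06]), 'position': array([ 0.1361046 , -0.58411532,  0.30311755]), 'eef_rot': array([-0.24111614,  2.10156183, -2.098787  ]), 'force': array([-0.13075042, -0.05939906, -0.62423728]), 'ft_torque': array([-0.01716391, -0.00721732,  0.07254323]), 'opening': 0.08516898687299262}
0.0539
scene {'fx': 453.3652, 'fy': 453.3652, 'cx': 324.2468, 'cy': 236.8594, 'xyz': [1.0676, -0.1127, 0.8807], 'rotation': [-2.07, -1.6243, 0.4817]}
side {'fx': 511.4096, 'fy': 511.4096, 'cx': 318.9094, 'cy': 249.8464, 'xyz': [0.2615, 0.8668, 0.8067], 'rotation': [-0.4656, 2.6645, -1.2938]}
wrist {'fx': 400.6167, 'fy': 400.6167, 'cx': 323.6453, 'cy': 236.7659, 'xyz': [0.205, -0.5676, 0.3729], 'rotation': [2.2779, -1.8087, -0.2602]}
```

View pics/scene0.png

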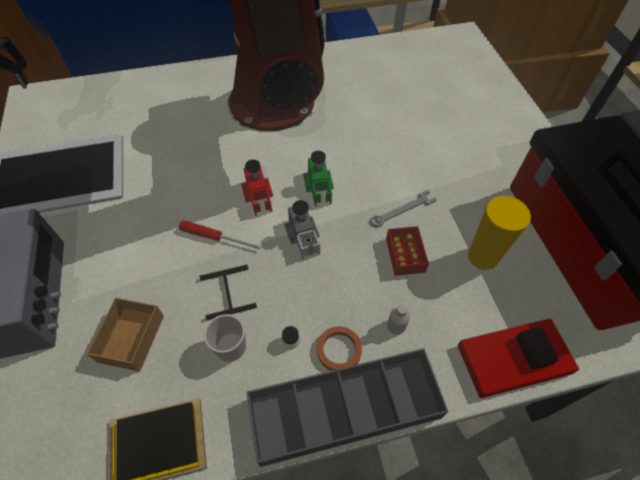

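View pics/side0.png

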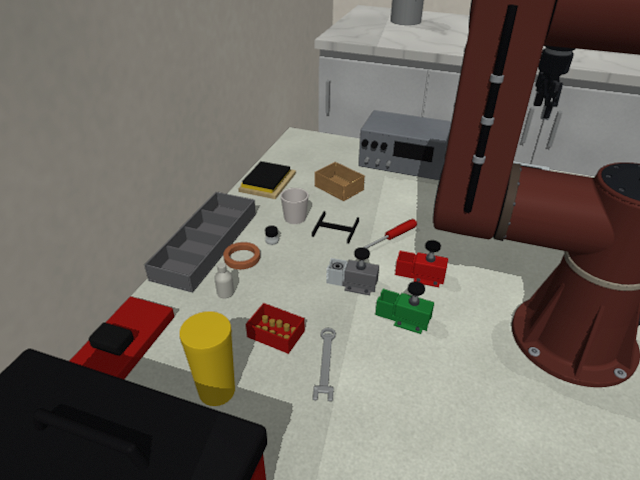

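View pics/wrist0.png

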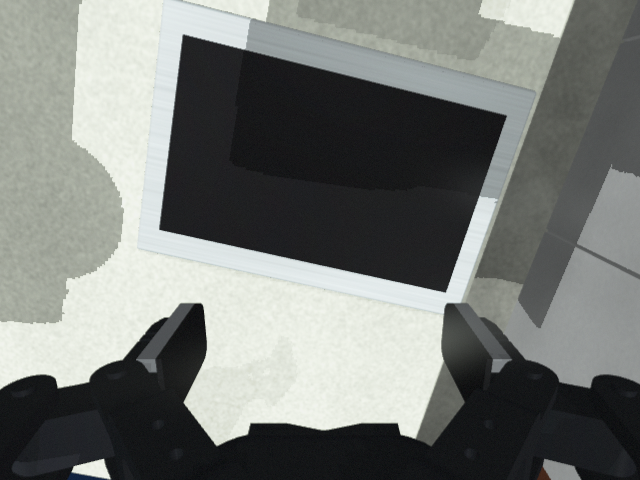

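The scene picture shows three candidates: a grey dispenser at (302,230), a red one at (257,185) and a green one at (320,177). The side view has them at (355,272), (425,265) and (405,308). The grey one is the target, with its outlet facing the front of the bench. The tray is at scene (228,292), side (336,228).

```bash
cat > h.py <<'E'
import cv2,numpy as np
from cell import robot
from scipy.spatial.transform import Rotation as R
def ray(c,u,v):
    d=np.array([(u-c["cx"])/c["fx"],(v-c["cy"])/c["fy"],1.])
    return np.array(c["xyz"]),R.from_rotvec(c["rotation"]).as_matrix()@d
def atz(c,u,v,z=0.):
    o,d=ray(c,u,v); return o+d*(z-o[2])/d[2]
def proj(c,P):
    q=(np.atleast_2d(P)-c["xyz"])@R.from_rotvec(c["rotation"]).as_matrix()
    return np.stack([c["fx"]*q[:,0]/q[:,2]+c["cx"],c["fy"]*q[:,1]/q[:,2]+c["cy"]],1)
E
python3 - <<'E'
from h import *
for n in ["scene","side"]:
    c=robot.capture(n); im=c["pixels"]
    for t in ["dispenser","tray","plunger_top","bearing1","bin","cup","pot","screwdriver"]:
        for s in robot.silhouettes(t,n)[:3]:
            e=s["extent"]; print(n,t,round(s["p"],2),np.round(e,1),s["region"].sum(),np.round(atz(c,e[0],e[1]),3))
    b=(255,215,130,120) if n=="scene" else (300,200,130,110)
    x,y,w,h=b
    if n=="scene": x,y,w,h=190,190,140,140
    cr=cv2.resize(im[y:y+h,x:x+w],None,fx=5,fy=5,interpolation=cv2.INTER_CUBIC)[:600]
    cv2.imwrite(f"pics/{n}_c.png",cr)
E
```

```text
scene dispenser 0.97 [259.1 184.   30.3  53.6] 1046 [ 0.304 -0.085 -0.   ]
scene dispenser 0.96 [318.  178.8  30.2  53.5] 1091 [0.322 0.064 0.   ]
scene dispenser 0.89 [302.5 227.4  33.4  58.4] 1121 [ 0.461 -0.007  0.   ]
scene tray 0.77 [228.8 293.4  58.   57.1] 489 [ 0.593 -0.198 -0.   ]
scene tray 0.68 [302.9 226.9  35.6  57.6] 1096 [ 0.46  -0.006  0.   ]
scene tray 0.26 [403.6 209.6  62.2  41.1] 455 [0.467 0.244 0.   ]
scene plunger_top 0.64 [252.9 165.8  14.7  15.7] 183 [ 0.24 -0.09  0.  ]
scene plunger_top 0.58 [319.  158.6  17.   19.5] 179 [ 0.255  0.083 -0.   ]
scene plunger_top 0.57 [301.8 209.9  16.   18.6] 178 [0.41  0.003 0.   ]
scene bearing1 0.51 [310.1 240.1  17.8  16.4] 141 [0.5   0.003 0.   ]
scene bin 0.76 [410.  248.7  43.3  47.9] 1697 [ 0.577  0.221 -0.   ]
scene bin 0.63 [301.4 209.8  17.1  19.9] 237 [ 0.409  0.002 -0.   ]
scene cup 0.69 [300.4 225.1  36.5  55.3] 1166 [ 0.453 -0.01  -0.   ]
scene cup 0.68 [225.8 338.8  39.1  47.1] 1522 [ 0.693 -0.217  0.   ]
scene pot 0.81 [291.5 337.3  20.6  23.8] 338 [ 0.722 -0.087  0.   ]
scene screwdriver 0.88 [221.  232.   8
[... 407 characters left out ...]
ger_top 0.82 [416.1 291.1  17.6  23.1] 189 [ 0.337 -0.03   0.   ]
side plunger_top 0.76 [431.6 247.3  17.8  15.3] 185 [ 0.332 -0.208  0.   ]
side plunger_top 0.64 [360.8 255.6  17.1  21.1] 192 [ 0.494 -0.112  0.   ]
side bearing1 0.59 [294.2 206.4  27.9  32.8] 827 [ 0.734 -0.262  0.   ]
side bin 0.58 [274.  328.9  56.   50. ] 2036 [0.599 0.191 0.   ]
side bin 0.5 [352.5 271.9  51.8  45.5] 1547 [ 0.495 -0.045  0.   ]
side cup 0.55 [294.6 207.3  25.9  34.7] 839 [ 0.731 -0.259  0.   ]
side pot 0.52 [271.8 238.5  11.9  19. ] 234 [ 0.732 -0.101  0.   ]
side screwdriver 0.8 [390.2 232.3  45.   29. ] 289 [ 0.447 -0.235  0.   ]
side screwdriver 0.33 [209.1 358.8  59.9  97.3] 4087 [0.688 0.309 0.   ]
```

View pics/scene_c.png

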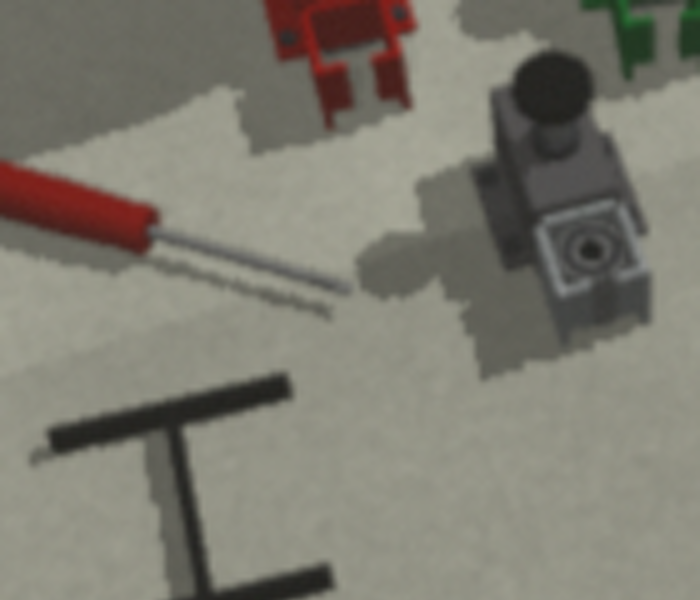

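View pics/side_c.png

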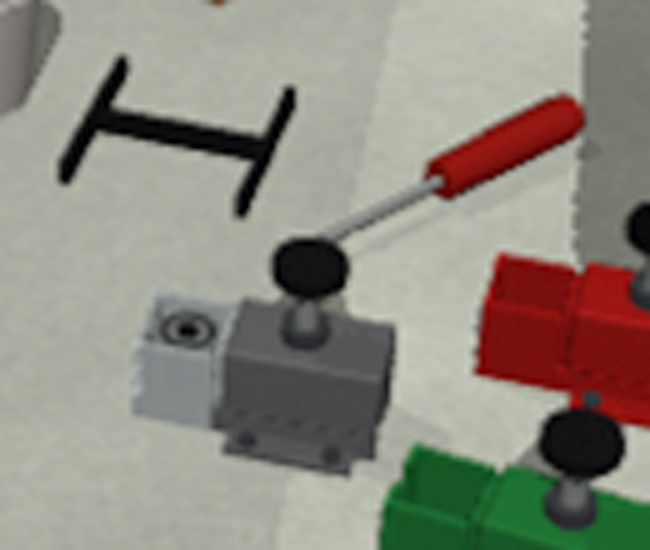

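The crop confirms that the grey aluminium dispenser is the one described. Its magazine bearing is at scene (308.4,240) and side (337.4,266), and its knob at scene (300.6,207.6) and side (362.2,253.6).

```bash
python3 - <<'E'
from h import *
cs=robot.capture("scene"); cd=robot.capture("side")
k1=atz(cs,300.6,207.6,.095);k2=atz(cd,362.2,253.6,.095)
m1=atz(cs,308.4,240,.040);m2=atz(cd,337.4,266,.040)
print("knob",k1,k2,"mag",m1,m2)
for k,m in((k1,m1),(k2,m2),((k1+k2)/2,(m1+m2)/2)):
    d=(m-k)[:2]; print(np.linalg.norm(d),np.degrees(np.arctan2(d[1],d[0])))
S=lambda u,v:(u/5+190,v/5+190)
D=lambda u,v:(u/5+300,v/5+200)
for p in [(50,440),(290,385),(332,577),(175,420),(205,595)]: print("scene",p,np.round(atz(cs,*S(*p),.014),4))
for p in [(122,62),(65,178),(290,93),(240,212),(97,118),(265,150)]: print("side",p,np.round(atz(cd,*D(*p),.014),4))
E
```

```text
knob [ 0.47394247 -0.01095397  0.095     ] [ 0.4652805  -0.00500289  0.095     ] mag [ 0.52469209 -0.00620496  0.04      ] [ 0.5226668  -0.00794496  0.04      ]
0.05097133332576749 5.3460113871903685
0.05746166391113178 -2.934858491623911
0.054075505357444716 0.957317160583478
scene (50, 440) [ 0.5488 -0.2523  0.014 ]
scene (290, 385) [ 0.546  -0.1476  0.014 ]
scene (332, 577) [ 0.6416 -0.1444  0.014 ]
scene (175, 420) [ 0.5516 -0.1987  0.014 ]
scene (205, 595) [ 0.6372 -0.1968  0.014 ]
side (122, 62) [ 0.6363 -0.2438  0.014 ]
side (65, 178) [ 0.6289 -0.1324  0.014 ]
side (290, 93) [ 0.5408 -0.247   0.014 ]
side (240, 212) [ 0.535  -0.1359  0.014 ]
side (97, 118) [ 0.6313 -0.1887  0.014 ]
side (265, 150) [ 0.5385 -0.1918  0.014 ]
```

```bash
cat > goto.py <<'E'
from h import *
def local(target, yaw_dir=None):
    s=robot.get_state(); M=R.from_rotvec(s["eef_rot"]).as_matrix()
    return M.T@(np.array(target)-s["position"])
E
python3 - <<'E'
from goto import *
s=robot.get_state(); M=R.from_rotvec(s["eef_rot"]).as_matrix(); print(np.round(M,3)); print(s["joint_positions"])
a=np.degrees(np.arctan2(M[1,2],M[0,2])); print("tool z heading",a)
print(local([.52,-.02,.304]),local([.46,-.02,.304]))
E
```

```text
[[-0.974  0.     0.227]
 [-0.227  0.    -0.974]
 [-0.    -1.    -0.   ]]
[-1.55969606e+00  1.04157642e-01  9.72884741e-02  1.56393654e+00
  2.65444923e-05  1.35312275e+00]
tool z heading -76.89222426058033
[-5.01886084e-01 -9.38212183e-05 -4.62602305e-01] [-4.43449372e-01 -9.54075398e-05 -4.76209314e-01]
```

Emit:
move_arm(
  series=[
    {"tx": -0.04, "tz": -0.035, "roll": -1.4},
    {"tx": -0.08, "tz": -0.07, "roll": -2.8},
    {"tx": -0.12, "tz": -0.105, "roll": -4.2},
    {"tx": -0.16, "tz": -0.14, "roll": -5.6},
    {"tx": -0.2, "tz": -0.175, "roll": -7},
    {"tx": -0.24, "tz": -0.21, "roll": -8.4},
    {"tx": -0.28, "tz": -0.24, "roll": -9.8},
    {"tx": -0.32, "tz": -0.275, "roll": -11.2},
  ],
  gripper=1,
  newtons=60,
)

```text
$.series[0]: bad value
```

```bash
python3 - <<'E'
from goto import *
s=robot.get_state(); M=R.from_rotvec(s["eef_rot"]).as_matrix(); print(s["position"],s["time"],np.degrees(np.arctan2(M[1,2],M[0,2])))
print(local([.50,-.09,.304]))
E
```

```text
[ 0.13610102 -0.58436877  0.30389057] 1.15 -76.89222426058033
[-4.66532336e-01 -9.50274710e-05 -3.98961811e-01]
```

Emit:
move_arm(
  series=[
    {"tx": -0.04, "ty": 0, "tz": -0.035, "roll": -1.4},
    {"tx": -0.08, "ty": 0, "tz": -0.07, "roll": -2.8},
    {"tx": -0.12, "ty": 0, "tz": -0.105, "roll": -4.2},
    {"tx": -0.16, "ty": 0, "tz": -0.14, "roll": -5.6},
    {"tx": -0.2, "ty": 0, "tz": -0.175, "roll": -7},
    {"tx": -0.24, "ty": 0, "tz": -0.21, "roll": -8.4},
    {"tx": -0.28, "ty": 0, "tz": -0.24, "roll": -9.8},
    {"tx": -0.32, "ty": 0, "tz": -0.275, "roll": -11.2},
  ],
  gripper=1,
  newtons=60,
)

```text
time: 2.15
position: [0.3862, -0.2427, 0.3041]
eef_rot: [-1.127, 1.329, -1.33]
force: [0.8, -0.1, 0.3]
opening: -0.0001
```

```bash
python3 - <<'E'
from goto import *
s=robot.get_state(); M=R.from_rotvec(s["eef_rot"]).as_matrix(); print(s["position"],s["time"],np.degrees(np.arctan2(M[1,2],M[0,2])))
print(local([.50,-.09,.304]))
E
```

```text
[ 0.38619612 -0.24270588  0.30408649] 2.15 -9.439076611219706
[-1.69302075e-01  4.16150300e-05  8.72193783e-02]
```

Emit:
move_arm(
  series=[
    {"tx": -0.05, "ty": 0, "tz": 0.025, "roll": -0.8},
    {"tx": -0.1, "ty": 0, "tz": 0.05, "roll": -1.6},
    {"tx": -0.15, "ty": 0, "tz": 0.078, "roll": -1.6},
    {"tx": -0.17, "ty": 0, "tz": 0.087, "roll": -1.6},
    {"tx": -0.17, "ty": 0, "tz": 0.087, "roll": -1.6},
  ],
)

```text
time: 2.78
position: [0.5002, -0.0898, 0.3038]
eef_rot: [-1.21, 1.209, -1.208]
force: [0.3, 0.0, -0.1]
opening: -0.0001
```

```bash
python3 - <<'E'
from goto import *
s=robot.get_state(); M=R.from_rotvec(s["eef_rot"]).as_matrix(); print(s["position"],s["time"],np.degrees(np.arctan2(M[1,2],M[0,2])))
for n in ["wrist","scene"]:
    c=robot.capture(n); cv2.imwrite(f"pics/{n}1.png",c["pixels"])
    if n=="wrist": np.savez("w1.npz",**c)
E
```

```text
[ 0.50019157 -0.08977227  0.30375292] 2.775 0.07239226092582679
```

View pics/wrist1.png

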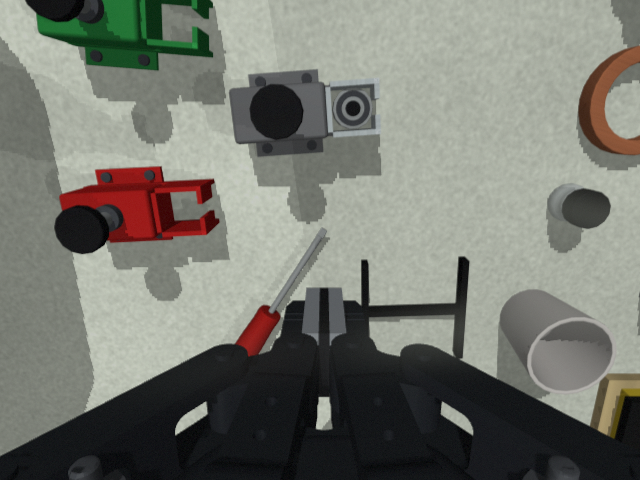

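The wrist view shows the grey dispenser's knob at (276,111) and the magazine bearing at (352,108). The tray's rail ends nearest the dispenser are at (365,262) and (463,260), and its cross wall is at row 310.

```bash
python3 - <<'E'
from goto import *
c={k:v for k,v in np.load("w1.npz").items()}
k=atz(c,276,111,.095); m=atz(c,352,108,.040); print("knob",k,"mag",m, np.linalg.norm((m-k)[:2]),np.degrees(np.arctan2(*(m-k)[[1,0]])))
# joint fit of dispenser (x,y,psi) using knob+mag in 3 views
from scipy.optimize import least_squares
cs=robot.capture("scene"); cd=robot.capture("side")
obs=[(c,(276,111),(352,108)),(cs,(300.6,207.6),(308.4,240)),(cd,(362.2,253.6),(337.4,266))]
def f(p,o=obs):
    x,y,a=p; u=np.array([np.cos(a),np.sin(a)])
    K=[x-.055*u[0],y-.055*u[1],.095]; Mg=[x,y,.040]
    return np.concatenate([np.concatenate([proj(q,K)[0]-kk,proj(q,Mg)[0]-mm]) for q,kk,mm in o])
r=least_squares(f,[.52,0,0]); print(r.x,np.degrees(r.x[2]),np.round(r.fun,1))
r=least_squares(lambda p:f(p,obs[:1]),[.52,0,0]); x,y,a=r.x;print(r.x,np.degrees(a),np.round(r.fun,1))
print("knob",x-.055*np.cos(a),y-.055*np.sin(a),"outlet",x+.061*np.cos(a),y+.061*np.sin(a))
for p in [(365,262),(463,260),(370,310),(455,310)]: print(p,np.round(atz(c,*p,.014),4))
E
```

```text
knob [ 0.46789658 -0.01245885  0.095     ] mag [ 0.52194357 -0.00901891  0.04      ] 0.054156348483531444 3.641809733473119
[ 0.52267415 -0.00867166  0.06312376] 3.6167250395283057 [-0.2 -0.5  0.9 -0.5 -1.1 -2.1 -1.3 -0.5 -0.2 -2.1  0.1 -0.2]
[ 0.52243803 -0.00899943  0.06349986] 3.6382738517030817 [-0.5  0.   0.6 -0. ]
knob 0.46754887767319286 -0.012489571985783243 outlet 0.5833150867947211 -0.005128537708550421
(365, 262) [ 0.5389 -0.1479  0.014 ]
(463, 260) [ 0.632  -0.1458  0.014 ]
(370, 310) [ 0.5454 -0.1982  0.014 ]
(455, 310) [ 0.6293 -0.1981  0.014 ]
```

Emit:
move_arm(
  series=[
    {"tx": -0.04, "ty": 0.0, "tz": -0.016, "roll": 0},
    {"tx": -0.077, "ty": 0.02, "tz": -0.032, "roll": 0},
    {"tx": -0.077, "ty": 0.06, "tz": -0.032, "roll": 0},
    {"tx": -0.077, "ty": 0.1, "tz": -0.032, "roll": 0},
    {"tx": -0.077, "ty": 0.12, "tz": -0.032, "roll": 0},
    {"tx": -0.077, "ty": 0.126, "tz": -0.032, "roll": 0},
    {"tx": -0.077, "ty": 0.126, "tz": -0.032, "roll": 0},
  ],
)

```text
time: 3.85
position: [0.4679, -0.0146, 0.1784]
eef_rot: [-1.208, 1.211, -1.211]
force: [0.3, 0.1, 0.7]
opening: 0.0
```

```bash
python3 - <<'E'
from goto import *
s=robot.get_state(); print(s["position"],s["time"],s["force"])
a=robot.capture("scene")["pixels"][150:270,230:390];b=robot.capture("side")["pixels"][200:320,290:450]
cv2.imwrite("pics/p1.png",np.hstack([cv2.resize(a,None,fx=2.5,fy=2.5),cv2.resize(b,None,fx=2.5,fy=2.5)]))
E
```

```text
[ 0.46792044 -0.01459563  0.17836286] 3.85 [0.3278015  0.06492161 0.68937745]
```

View pics/p1.png

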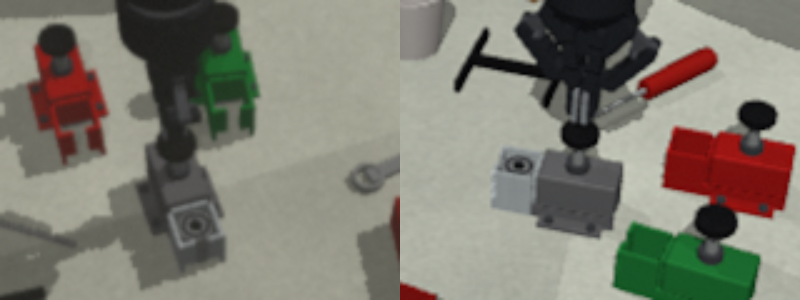

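The closed fingertips hang just above the grey dispenser's black knob: left crop (180,145), right crop (580,130). I'll now press slowly.

Emit:
move_arm(
  series=[
    {"tx": 0, "ty": 0.004, "tz": 0, "roll": 0},
    {"tx": 0, "ty": 0.008, "tz": 0, "roll": 0},
    {"tx": 0, "ty": 0.012, "tz": 0, "roll": 0},
    {"tx": 0, "ty": 0.016, "tz": 0, "roll": 0},
    {"tx": 0, "ty": 0.02, "tz": 0, "roll": 0},
    {"tx": 0, "ty": 0.024, "tz": 0, "roll": 0},
    {"tx": 0, "ty": 0.027, "tz": 0, "roll": 0},
  ],
)

```text
time: 4.82
position: [0.4681, -0.014, 0.1515]
eef_rot: [-1.208, 1.21, -1.211]
force: [-3.2, 0.3, 8.2]
opening: -0.0004
```

Emit:
move_arm(
  series=[
    {"tx": 0, "ty": 0.003, "tz": 0, "roll": 0},
    {"tx": 0, "ty": 0.006, "tz": 0, "roll": 0},
    {"tx": 0, "ty": 0.008, "tz": 0, "roll": 0},
    {"tx": 0, "ty": 0.0085, "tz": 0, "roll": 0},
  ],
)

```text
time: 5.32
position: [0.4681, -0.0141, 0.1431]
eef_rot: [-1.208, 1.21, -1.211]
force: [-3.6, 1.3, 9.0]
opening: -0.0001
```

Emit:
move_arm(
  series=[
    {"tx": 0, "ty": 0.001, "tz": 0, "roll": 0},
    {"tx": 0, "ty": 0.002, "tz": 0, "roll": 0},
    {"tx": 0, "ty": 0.002, "tz": 0, "roll": 0},
  ],
)

```text
time: 5.7
position: [0.4681, -0.014, 0.1416]
eef_rot: [-1.208, 1.209, -1.211]
force: [-5.0, 1.1, 12.9]
opening: 0.0002
```

```bash
python3 - <<'E'
from goto import *
s=robot.get_state(); print(s["position"],s["time"],s["force"])
a=robot.capture("scene")["pixels"][150:270,230:390];b=robot.capture("side")["pixels"][200:320,290:450]
cv2.imwrite("pics/p2.png",np.hstack([cv2.resize(a,None,fx=2.5,fy=2.5),cv2.resize(b,None,fx=2.5,fy=2.5)]))
E
```

```text
[ 0.4681424  -0.01402661  0.14158675] 5.7 [-4.9703294   1.13787041 12.8923232 ]
```

View pics/p2.png

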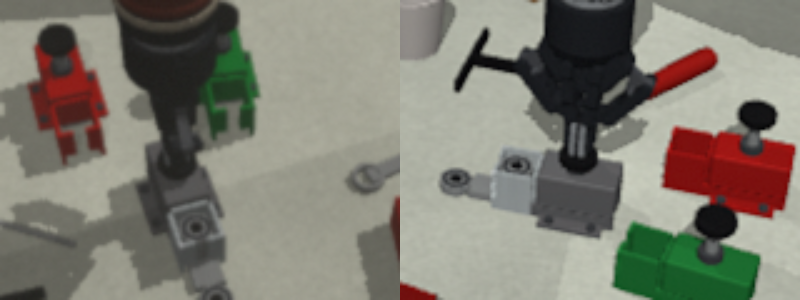

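The bearing has come out, at about (455,180) in the right crop, with the knob down near the housing. Next I raise slowly.

Emit:
move_arm(
  series=[
    {"tx": 0, "ty": -0.006, "tz": 0, "roll": 0},
    {"tx": 0, "ty": -0.012, "tz": 0, "roll": 0},
    {"tx": 0, "ty": -0.018, "tz": 0, "roll": 0},
    {"tx": 0, "ty": -0.024, "tz": 0, "roll": 0},
    {"tx": 0, "ty": -0.03, "tz": 0, "roll": 0},
    {"tx": 0, "ty": -0.045, "tz": 0, "roll": 0},
    {"tx": 0, "ty": -0.065, "tz": 0, "roll": 0},
    {"tx": 0, "ty": -0.1, "tz": 0, "roll": 0},
  ],
)

```text
time: 6.8
position: [0.4672, -0.0138, 0.2406]
eef_rot: [-1.21, 1.212, -1.209]
force: [0.0, -0.6, 0.8]
opening: 0.0003
```

```bash
python3 - <<'E'
from goto import *
s=robot.get_state(); print(s["position"],s["time"],s["force"])
w=robot.capture("wrist"); np.savez("w2.npz",**w)
cv2.imwrite("pics/w2.png",w["pixels"])
for t in ["bearing1"]:
  for n in ["wrist","scene","side"]:
    c=w if n=="wrist" else robot.capture(n)
    if n!="wrist": cv2.imwrite(f"pics/{n}2.png",c["pixels"])
    for q in robot.silhouettes(t,n)[:4]:
        e=q["extent"]; print(n,round(q["p"],2),np.round(e,1),np.round(atz(c,e[0],e[1],.006),4))
E
```

```text
[ 0.46722827 -0.01379493  0.24064293] 6.8 [ 0.03981174 -0.58228102  0.75865343]
wrist 0.92 [402.8 216.3  40.4  45.6] [ 0.5278 -0.0142  0.006 ]
wrist 0.62 [474.2 202.1  48.4  39.3] [ 0.5823 -0.0031  0.006 ]
scene 0.58 [309.2 240.   14.6  14. ] [ 5.032e-01 -1.000e-04  6.000e-03]
scene 0.55 [315.4 269.6  17.1  17.1] [ 0.5828 -0.0042  0.006 ]
side 0.62 [339.1 265.6  10.6   4.7] [ 0.5308 -0.0496  0.006 ]
```

View pics/w2.png

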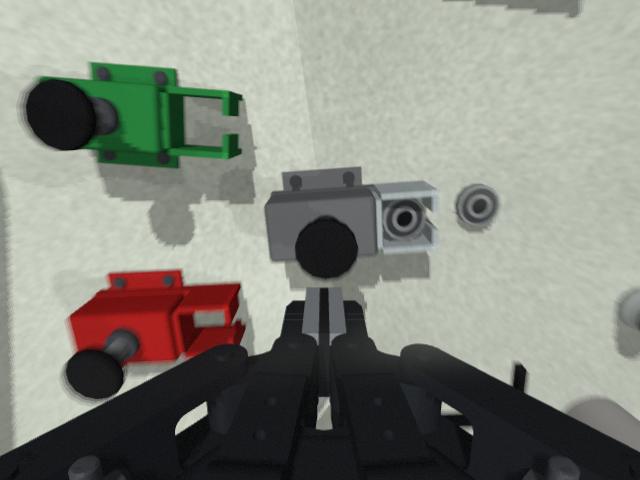

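View pics/side2.png

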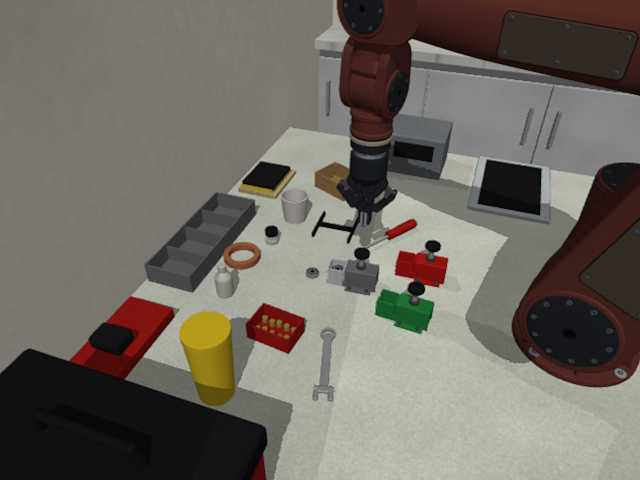

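The wrist view shows the dispensed bearing at (478,206), about (0.583,-0.004), and the plunger back up with three bearings left in the tube. I'll go to its far (+y) side with the fingers slightly open as a cradle.

Emit:
move_arm(
  series=[
    {"tx": -0.02, "ty": 0, "tz": 0.05, "roll": 0},
    {"tx": -0.052, "ty": 0, "tz": 0.1, "roll": 0},
    {"tx": -0.052, "ty": 0, "tz": 0.116, "roll": 0},
    {"tx": -0.052, "ty": 0.05, "tz": 0.116, "roll": 0},
    {"tx": -0.052, "ty": 0.1, "tz": 0.116, "roll": 0},
    {"tx": -0.052, "ty": 0.14, "tz": 0.116, "roll": 0},
    {"tx": -0.052, "ty": 0.152, "tz": 0.116, "roll": 0},
    {"tx": -0.052, "ty": 0.152, "tz": 0.116, "roll": 0},
  ],
  gripper=0.79,
)

```text
time: 8.1
position: [0.5835, 0.0379, 0.088]
eef_rot: [-1.209, 1.212, -1.21]
force: [0.8, -0.1, 0.2]
opening: 0.0177
```

```bash
python3 - <<'E'
from goto import *
s=robot.get_state(); print(s["position"],s["time"],s["force"],s["opening"])
c=robot.capture("wrist"); np.savez("w3.npz",**c)
cv2.imwrite("pics/w3.png",c["pixels"])
b=robot.capture("side")["pixels"][200:320,240:400]
cv2.imwrite("pics/s3.png",cv2.resize(b,None,fx=5,fy=5))
E
```

```text
[0.58348371 0.03787453 0.08801477] 8.1 [ 0.76496364 -0.13476474  0.22817295] 0.017685300376667448
```

View pics/w3.png

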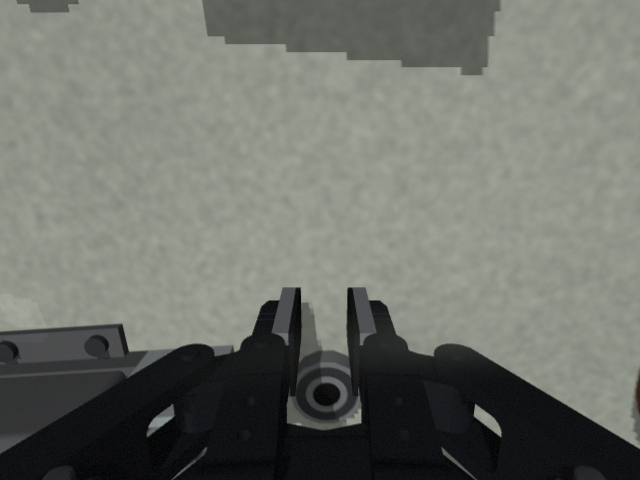

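View pics/s3.png

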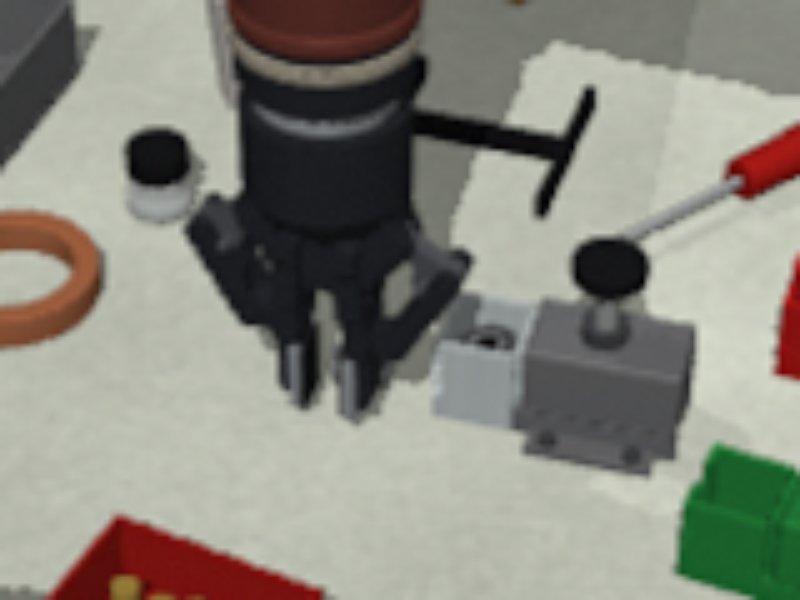

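```bash
python3 - <<'E'
from goto import *
c=robot.capture("side")
for u,v in [(215,215),(460,262),(380,355),(400,345),(262,330),(355,415),(300,405)]:
    o,d=ray(c,240+u/5,200+v/5)
    for y in (.048,.038,): print((u,v),y,np.round(o+d*(y-o[1])/d[1],3))
E
```

```text
(215, 215) 0.048 [0.633 0.048 0.119]
(215, 215) 0.038 [0.638 0.038 0.11 ]
(460, 262) 0.048 [0.519 0.048 0.123]
(460, 262) 0.038 [0.522 0.038 0.115]
(380, 355) 0.048 [0.555 0.048 0.06 ]
(380, 355) 0.038 [0.559 0.038 0.051]
(400, 345) 0.048 [0.546 0.048 0.069]
(400, 345) 0.038 [0.55  0.038 0.06 ]
(262, 330) 0.048 [0.612 0.048 0.058]
(262, 330) 0.038 [0.617 0.038 0.049]
(355, 415) 0.048 [0.568 0.048 0.02 ]
(355, 415) 0.038 [0.571 0.038 0.011]
(300, 405) 0.048 [0.595 0.048 0.018]
(300, 405) 0.038 [0.599 0.038 0.009]
```

Emit:
move_arm(
  series=[
    {"tx": 0, "ty": 0.004, "tz": 0.001, "roll": 0},
    {"tx": 0, "ty": 0.008, "tz": 0.002, "roll": 0},
    {"tx": 0, "ty": 0.011, "tz": 0.002, "roll": 0},
    {"tx": 0, "ty": 0.0118, "tz": 0.002, "roll": 0},
  ],
)

```text
time: 8.75
position: [0.5857, 0.0378, 0.0762]
eef_rot: [-1.209, 1.211, -1.21]
force: [0.4, -0.1, 0.5]
opening: 0.018
```

```bash
python3 - <<'E'
from goto import *
s=robot.get_state(); print(s["position"],s["time"],s["force"],s["opening"])
c=robot.capture("wrist")
cv2.imwrite("pics/w4.png",c["pixels"])
c=robot.capture("side");b=c["pixels"][200:320,240:400]
cv2.imwrite("pics/s4.png",cv2.resize(b,None,fx=5,fy=5))
E
```

```text
[0.58573552 0.03782688 0.07616759] 8.75 [ 0.44952064 -0.10922908  0.53538315] 0.01804680349973051
```

View pics/s4.png

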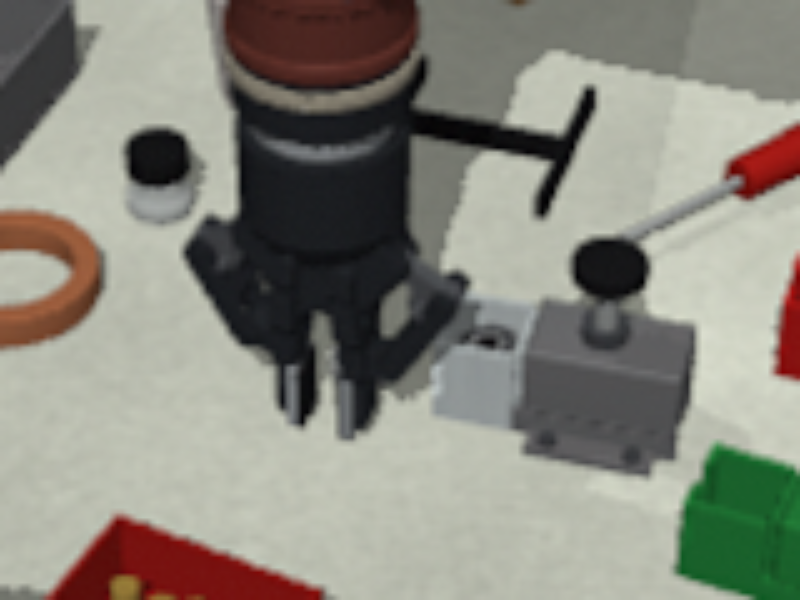

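View pics/w4.png

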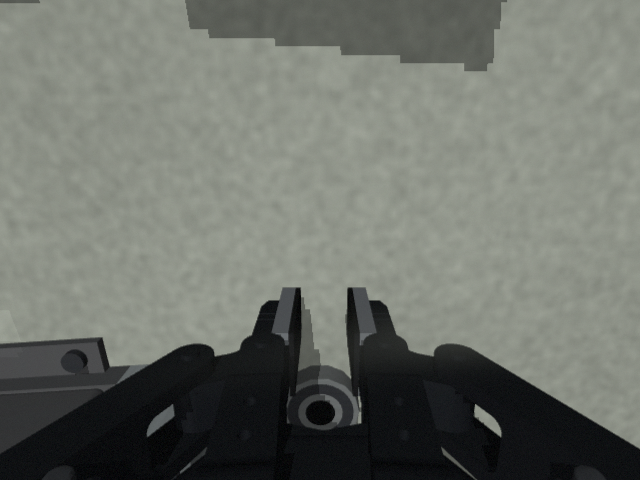

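Emit:
move_arm(
  series=[
    {"tx": 0.008, "ty": 0, "tz": 0, "roll": 0},
    {"tx": 0.014, "ty": 0, "tz": 0, "roll": 0},
    {"tx": 0.018, "ty": 0, "tz": 0, "roll": 0},
    {"tx": 0.022, "ty": 0, "tz": 0, "roll": 0},
    {"tx": 0.027, "ty": 0, "tz": 0, "roll": 0},
    {"tx": 0.034, "ty": 0, "tz": 0, "roll": 0},
    {"tx": 0.041, "ty": 0, "tz": 0, "roll": 0},
    {"tx": 0.046, "ty": 0, "tz": 0, "roll": 0},
  ],
)

```text
time: 9.85
position: [0.5859, -0.0087, 0.0766]
eef_rot: [-1.208, 1.21, -1.211]
force: [0.5, -0.1, 0.4]
opening: 0.0179
```

```bash
python3 - <<'E'
from goto import *
s=robot.get_state(); print(s["position"],s["time"],s["force"],s["opening"])
c=robot.capture("scene");b=c["pixels"][220:340,190:350]
cv2.imwrite("pics/s5.png",cv2.resize(b,None,fx=5,fy=5))
E
```

```text
[ 0.58588171 -0.00874665  0.07656745] 9.85 [ 0.49769504 -0.0771785   0.43286679] 0.01789212849241249
```

View pics/s5.png

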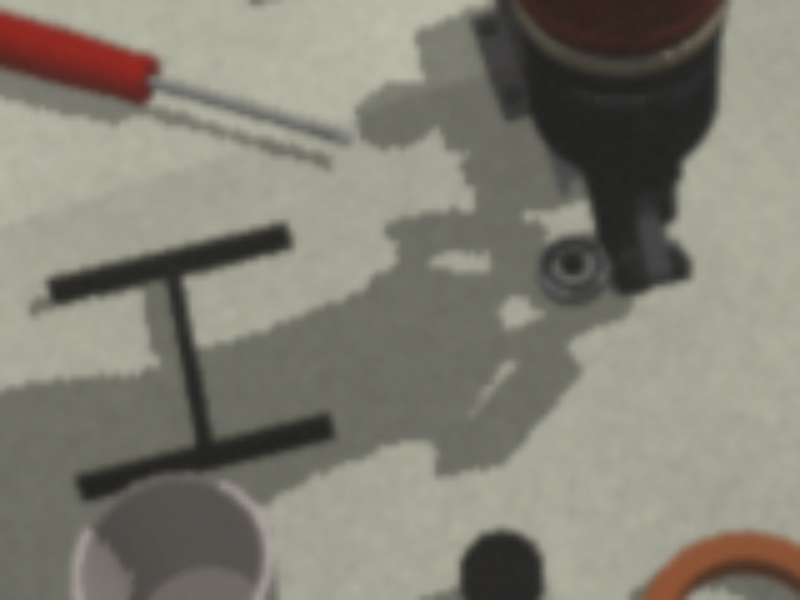

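The bearing is flat, cradled and sliding (crop (573,268)). I'll continue.

Emit:
move_arm(
  series=[
    {"tx": 0.006, "ty": 0, "tz": 0, "roll": 0},
    {"tx": 0.015, "ty": 0, "tz": 0, "roll": 0},
    {"tx": 0.024, "ty": 0, "tz": 0, "roll": 0},
    {"tx": 0.033, "ty": 0, "tz": 0, "roll": 0},
    {"tx": 0.042, "ty": 0, "tz": 0, "roll": 0},
    {"tx": 0.051, "ty": 0, "tz": 0, "roll": 0},
    {"tx": 0.06, "ty": 0, "tz": 0, "roll": 0},
    {"tx": 0.068, "ty": 0, "tz": 0, "roll": 0},
  ],
)

```text
time: 10.9
position: [0.5858, -0.0769, 0.0766]
eef_rot: [-1.208, 1.21, -1.211]
force: [-0.2, 0.4, -0.9]
opening: 0.0181
```

```bash
python3 - <<'E'
from goto import *
s=robot.get_state(); print(s["position"],s["time"],s["force"],s["opening"])
c=robot.capture("scene");b=c["pixels"][220:340,190:350]
cv2.imwrite("pics/s6.png",cv2.resize(b,None,fx=5,fy=5))
E
```

```text
[ 0.58579405 -0.07685495  0.07660782] 10.9 [-0.24172452  0.38943649 -0.864841  ] 0.018074625989616316
```

View pics/s6.png

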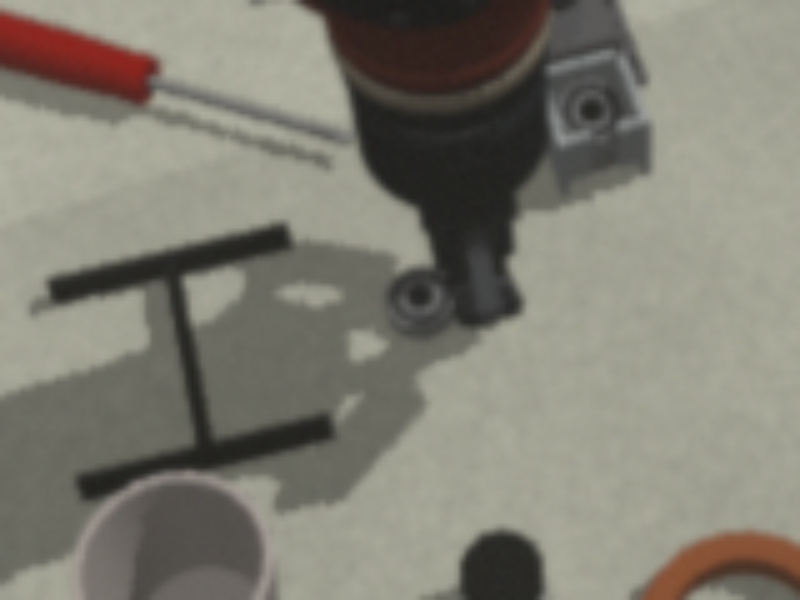

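The bearing is at crop (420,295), still cradled and lined up with the pocket. About 71 mm of travel remains.

Emit:
move_arm(
  series=[
    {"tx": 0.006, "ty": 0, "tz": 0, "roll": 0},
    {"tx": 0.016, "ty": 0, "tz": 0, "roll": 0},
    {"tx": 0.026, "ty": 0, "tz": 0, "roll": 0},
    {"tx": 0.036, "ty": 0, "tz": 0, "roll": 0},
    {"tx": 0.046, "ty": 0, "tz": 0, "roll": 0},
    {"tx": 0.055, "ty": 0, "tz": 0, "roll": 0},
    {"tx": 0.06, "ty": 0, "tz": 0, "roll": 0},
    {"tx": 0.063, "ty": 0, "tz": 0, "roll": 0},
  ],
)

```text
time: 11.95
position: [0.5856, -0.1395, 0.0765]
eef_rot: [-1.208, 1.211, -1.21]
force: [0.1, 0.4, -0.3]
opening: 0.0181
```

Emit:
move_arm(
  series=[
    {"tx": 0.003, "ty": 0, "tz": 0, "roll": 0},
    {"tx": 0.006, "ty": 0, "tz": 0, "roll": 0},
    {"tx": 0.007, "ty": 0, "tz": 0, "roll": 0},
    {"tx": 0.007, "ty": 0, "tz": 0, "roll": 0},
  ],
)

```text
time: 12.45
position: [0.5857, -0.1462, 0.0766]
eef_rot: [-1.209, 1.21, -1.21]
force: [0.4, -0.1, 0.1]
opening: 0.0184
```

```bash
python3 - <<'E'
from goto import *
s=robot.get_state(); print(s["position"],s["time"],s["force"],s["opening"])
c=robot.capture("scene");b=c["pixels"][220:340,190:350]
cv2.imwrite("pics/s7.png",cv2.resize(b,None,fx=5,fy=5))
E
```

```text
[ 0.58567079 -0.14622269  0.07657932] 12.45 [ 0.42556172 -0.12769028  0.09977758] 0.018412040408286798
```

View pics/s7.png

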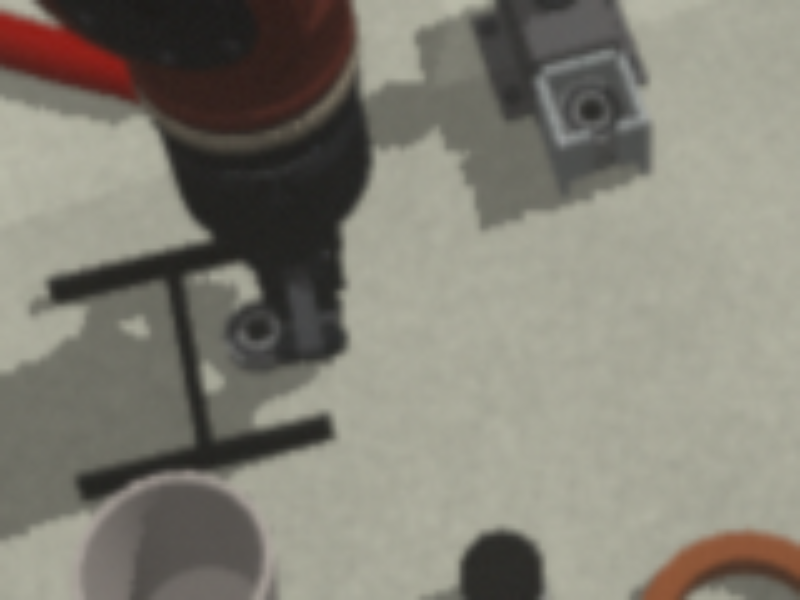

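The bearing lies in the near pocket at crop (255,330). I'll back off, lift and check.

Emit:
move_arm(
  series=[
    {"tx": -0.006, "ty": 0, "tz": 0, "roll": 0},
    {"tx": -0.02, "ty": 0, "tz": 0, "roll": 0},
    {"tx": -0.035, "ty": 0, "tz": 0, "roll": 0},
    {"tx": -0.035, "ty": -0.04, "tz": 0, "roll": 0},
    {"tx": -0.035, "ty": -0.09, "tz": 0, "roll": 0},
    {"tx": -0.035, "ty": -0.14, "tz": 0, "roll": 0},
    {"tx": -0.035, "ty": -0.17, "tz": 0, "roll": 0},
    {"tx": -0.035, "ty": -0.17, "tz": 0, "roll": 0},
  ],
)

```text
time: 13.5
position: [0.5869, -0.1106, 0.2497]
eef_rot: [-1.207, 1.205, -1.213]
force: [0.3, 0.1, -0.0]
opening: 0.0178
```

```bash
python3 - <<'E'
from goto import *
s=robot.get_state(); print(s["position"],s["time"],s["force"])
w=robot.capture("wrist"); cv2.imwrite("pics/w8.png",w["pixels"])
for n in ["scene","side"]:
    c=robot.capture(n)
    if n=="scene": b=c["pixels"][220:340,190:350]
    else: b=c["pixels"][200:320,270:430]
    cv2.imwrite(f"pics/{n}8.png",cv2.resize(b,None,fx=5,fy=5))
    for q in robot.silhouettes("bearing1",n)[:4]:
        e=q["extent"]; print(n,round(q["p"],2),np.round(e,1),np.round(atz(c,e[0],e[1],.006),4))
E
```

```text
[ 0.58688618 -0.11059808  0.2496625 ] 13.5 [ 0.25098308  0.0818407  -0.0142065 ]
scene 0.65 [240.2 287.2  16.5  16.2] [ 0.587  -0.1718  0.006 ]
side 0.56 [338.8 268.   12.4   4.6] [ 0.5287 -0.0407  0.006 ]
side 0.52 [333.2 233.1  10.6   8.9] [ 0.5864 -0.1712  0.006 ]
side 0.41 [352.1 270.4  56.6  48.7] [ 0.4959 -0.0432  0.006 ]
```

View pics/scene8.png

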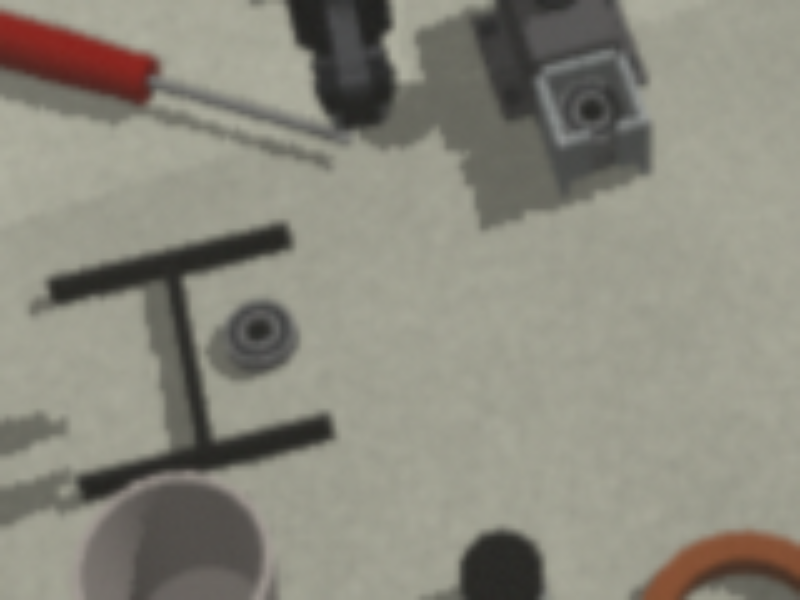

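View pics/side8.png

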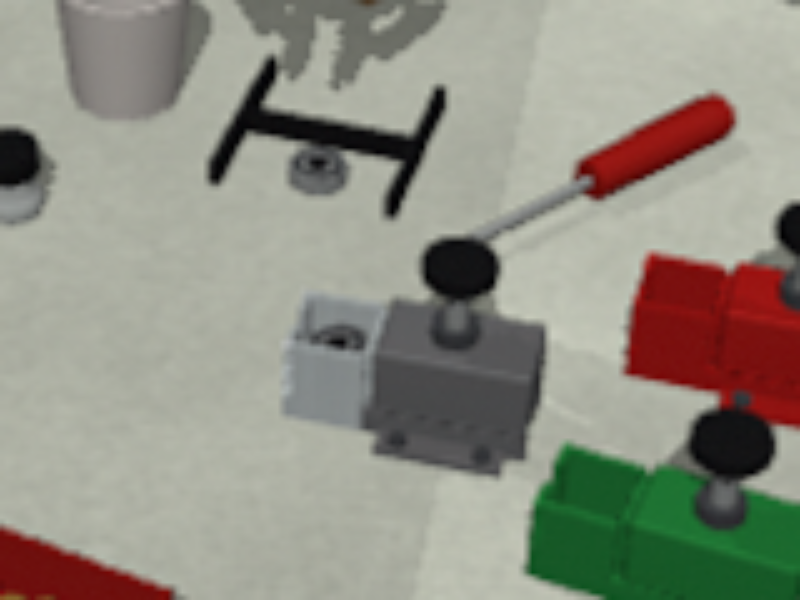

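Both views agree: the bearing lies flat in the near pocket at (0.587,-0.172), about 20–26 mm from the cross axis. The plunger is up and nothing else has moved.

```bash
python3 -c "
from cell import robot
print(robot.hand_in())"
```

```text
the job is handed in; nothing more can be done
None
```

I pressed the grey dispenser's plunger down once with the closed fingertips, and one bearing came out. I then slid it along the bench, between the slightly opened fingertips, into the near pocket of the tray. The job was handed in about 14 s into the 48 s allowed. `hand_in()` reports no verdict, so the result itself is not confirmed.

**Bearing:** the scene and side cameras agreed to about 1 mm that it lies flat at (0.587, -0.172).

**Position in the pocket:** it is near the tray's long axis. It is about 26 mm from the cross axis by the wrist and scene fits, and about 19 mm by the side view. The views disagreed by up to 8 mm on where the cross wall is, but both distances are inside the allowed 12–39 mm.

**Plunger and magazine:** the plunger is back up. The magazine still holds its remaining stack, though only the top bearing shows in the last pictures.

**Other things on the bench:** those near the work look unmoved in the last pictures; I did not measure them. The gripper is clear of everything.

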